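# Nip up the bench press with a socket key

## Robot

A 6-joint arm with a two-finger parallel gripper is mounted at the origin on the work surface. World frame = base frame: x ahead of the robot, y to its left, z up, the work surface at z = 0. Lengths are in m, angles in rad, forces in N, time in s.
With the tool pointing down it reaches from about 0.25 to 0.775 m from the base axis. Payload 4 kg.
Tool frame: the origin (TCP) lies at the very end of the fingers, on their centre line; the grasp point (between the pads) lies 19 mm behind it; z points along the fingers, y is the direction in which the jaws open and shut (so a half turn about z gives the same grasp; the last joint's range is limited). The gripper opens to 94 mm and grips with 3 to 60 N. Pads are 16 mm wide; open, the fingers measure 119 mm over their backs; the gripper's body (75 mm by 177 mm) begins 78 mm behind the grasp point.
Start: joints at [1.154, 0.087, 1.371, -0, 1.684, -0.103], TCP at [0.17, 0.523, 0.206] pointing down, gripper open.
Joint ranges: [-3.1, 3.1], [-0.76, 2.03], [0.27, 2.55], [-1.08, 4.22], [0.17, 2.65], [-2.57, 2.57]. Speed limits (rad/s): [2.79, 2.79, 3.14, 3.14, 3.14, 3.14].

## Interface

Orientations are given as a rotation vector (axis times angle).
In Python, from bench import arm gives the robot as it stands.
- The arm moves only by the tool apply_moves, never from a script. Its argument "plan" is a list of rows, each an object of numbers: "tx", "ty", "tz": the shift along the tool's x, y, z in m; "roll": the turn about the tool's z in rad; "gripper": the finger opening in m, from 0 to 0.094. A call has exactly 10 rows; each row shifts and turns the commanded pose from where the row before left it, along the tool's axes as they then stand; what a row does not reach is not made up. A row lasts 1/8 s, in which the tool goes at most 62.5 mm and 10.7 degrees, less where a joint would pass 70% of its speed; a pose out of reach is approached as far as the arm can. A call is refused whole if a number of a shift passes 0.0625 or a number of a turn 0.188, either way. A call with a gripper value outside its range is refused whole. The fingers move at their own pace and stop on an object; "squeeze" is the grip in N (left out, the last holds). Time passes only in rows, so rows that do not move let the fingers close, or fill a call up. It gives the time, the measured TCP pose, the force and the opening at its end, in the units of the state.
- arm.observe(): the state, without advancing time (a new reading comes with each control period).
- arm.grab_frame(name): name is "side" or "top"; returns a dict with "frame" (480x640x3 uint8, red, green, blue), "K" (3x3 intrinsics, pixels), "D" ([k1, k2, p1, p2, k3] as OpenCV has them; the pictures are not rectified), "world_from_camera" (4x4, takes a point from camera to world coordinates). Camera axes: x right, y down, z forward; pixel columns grow to the right and rows downward; lengths in m; the calibration is good to about 2 mm. A picture is of the moment at which its call begins. There is no depth.
- arm.close_job(): hands the job in, once; it reports no verdict.
The state is a dict: "time": time; "joints": joint angles; "joint_velocities": joint speeds; "tau": joint torques, N m; "position": TCP position; "eef_rot": TCP orientation; "force": force on the tool from outside, world axes, zero at the start; "ft_torque": the same for the moment, N m; "finger_gap": opening from 0.0 (shut) to 1.0 (fully open).
Only numpy, scipy, OpenCV 4.12 (cv2) and the standard library are available. Lean on these libraries where they do the work, as an engineer would, in place of code of your own. Each camera call takes 0.05 s, during which the arm holds its last target.

## Task

Take the socket key off its wooden stand, fit it fully over the hex screw of the green bench press and tighten the screw clockwise in short swings, lifting and re-fitting the key whenever its side bar nears an upright, until the pad squeezes the glued board with about 70 N. Work gently and by feel: do not press hard on the screw, do not crush the board by over-tightening, do not force the bar against the press, never turn the screw with bare fingers, and leave the mallet, tin and offcut alone. Finish with the key left standing on the screw, let go.

Things in the scene. Friction and masses are not known exactly. Their poses are not given: they have to be found in the camera images.
- press: Green bench press fixed to the table. Base plate 160 (x) x 150 (y) x 12 mm; origin under its centre, below the screw axis, z up. While the key is on the screw its side bar can swing only about 59 deg either side of the press's x axis (bar out to -x or to +x) before it meets an upright.
- frame: Green H-shaped frame of the press, part of it, same origin and axes. Two flat uprights 40 (x) x 12 (y) mm, centred 50 mm either side of the screw axis along y, inner faces at 44 mm, tops at z = 152 mm: higher than the side bar of the seated key, lower than the top of its stem. Between them the crosshead bar that carries the screw, 36 x 88 mm, top at z = 94 mm.
- screw: Vertical steel screw, hex head 20 mm across flats, 16 mm high. Origin on the axis at the hex's underside (104 to 106 mm above the table at the start), z up, x towards a flat. Clockwise from above tightens and sinks screw and pad 12 mm per turn. Drag 0.20 N m while turning, about 0.1 felt when paused mid-turn; plus, in both, 0.0019 N m per N of squeeze. It stays where left.
- screw_nose (a point): Top centre of the 3 mm high round bevelled nose (14 mm across at its tip, 19.6 mm at its foot) that tops the hex: 19 mm above the underside of the hex, on the axis.
- pad: Round dark pad under the screw, 36 mm across, 9 mm thick; origin at the centre of its underside. It moves up and down with the screw, not turning, through a stiff spring washer of unknown rate, so the squeeze grows gradually over a fraction of a turn once it touches the board and must be felt as torque. At the start it is 1.9 to 3.8 mm over the board (57 to 115 deg of turn).
- board: Glued-up pale wood board 260 (x) x 70 (y) x 22 mm, loose on the press plate under the pad; origin under its centre, x along its length. It wants 50 to 95 N of squeeze; above 110 N it is crushed.
- stand: Wooden block 90 x 90 x 30 mm fixed to the table, with a peg 17 mm across and 13 mm high in the middle of its top; origin under its centre. The key stands on it, socket over the peg.
- key: L-shaped steel socket key, about 0.35 kg, upright. Origin: centre of the socket's open lower end, z up the stem, x along the side bar and towards a flat of the hex. Hex socket 22 mm across flats (1 mm play all round, about 9 deg of free turn either way), 16 mm deep, 35 mm over its outer corners. Seated, its origin is 3 mm above the screw's (roof on nose); lift 20 mm or more to clear.
- key_grip (a point): Where to grip the key: on its axis, 78 mm above its lower end, on the square stem 16 x 16 mm (sides along the key's x and y) that runs from 26 to 95 mm above the lower end; below 40 mm the side bar and a 33 mm collar are in the way.
- key_bar (a point): Centre of the end of the key's round side bar, 10 mm thick: 85 mm out from the stem's axis along the key's +x and 34 mm above its lower end.
- mallet: Bystander: mallet, black rubber head 60 mm across and 95 mm long, wooden handle; lies on the table; origin under the head's centre, handle reaching 240 mm towards its -x.
- tin: Bystander: metal tin 74 mm across, 55 mm high; origin under its centre.
- offcut: Bystander: wooden offcut 100 x 45 x 35 mm; origin under its centre.
There are look-alikes about, which are no part of the job. Of the things like the press, leave any that is purple; of the rest the smaller one is meant.

How it is judged:
On the way, in this order (a step that is already met when the one before it is completed fails the run):
1. the key is fitted fully over the screw's hex head (horizontal distance between key and screw below 0.003 m and z of key in the frame of screw below 0.0055 m and angle between key's own z axis and vertical below 0.12 rad), for 0.2 s.
2. the pad squeezes the board with at least 50 N (all of step 1 and contact force between pad and board above 50 N), for 0.2 s.
At the end, for the whole second after the job is handed in: The pad squeezes the board with 50 to 95 N; the key stands fully down over the hex head (within 3 mm of its axis, origin less than 5.5 mm above the screw's, tilted less than 0.12 rad), and all is at rest (all of step 2 and contact force between pad and board below 95 N and linear speed of key below 0.02 m/s and angular speed of screw below 0.05 rad/s); the robot touches nothing.
It fails at once if the board is crushed: squeezed with more than 110 N (contact force between pad and board above 110 N).
It fails at once if the key is forced against the press frame with more than 20 N (contact force between key and frame above 20 N).
It fails at once if the key is pressed down on or wrenched sideways against the screw with more than 80 N (contact force between key and screw above 80 N).
It fails at once if the fingers touch the screw (contact force between the fingers and screw above 1 N).
It fails at once if the mallet, tin or offcut is moved more than 15 mm (distance of any of mallet, tin, offcut from where it was at the start of the episode above 0.015 m).
It also fails if it takes over 72 s, if anything falls off the work surface, if the arm or the gripper's body presses on something with over 40 N, if the wrist force passes 120 N, or if a joint passes its speed limit or range.

## Working session

There is one attempt and no reset: what is moved stays moved. The work goes in short steps, Python scripts to look and compute and a tool call to move; the robot and the scene stay as the last step left them, time stands still between calls to the robot, and variables do not carry over. Pictures are saved under pics/ and viewed, and the job is handed in when it is done.

Besides the shell and the picture viewer there is one more tool, called after "Emit:" as a command line: name --argument value ..., lists and objects as JSON in quotes. apply_moves: Moves the arm, as the interface text tells. Its arguments: {"type":"object","properties":{"plan":{"type":"array"},"squeeze":{"type":"number"}},"required":["plan"]}

```bash
mkdir -p pics; ls; python3 - <<'E'
from bench import arm
import cv2,pickle
s=arm.observe();print(s)
for n in("side","top"):
    d=arm.grab_frame(n);cv2.imwrite(f"pics/{n}0.png",d["frame"][:,:,::-1]);pickle.dump(d,open(f"{n}0.pkl","wb"))
    print(n,d["K"],d["D"],d["world_from_camera"])
E
```

```text
pics
{'time': 0.0, 'joints': array([ 1.15388398e+00,  8.79498237e-02,  1.37222442e+00,  7.64821982e-06,
        1.68358304e+00, -1.03099895e-01]), 'joint_velocities': array([-0.00070916, -0.00041809,  0.00111127, -0.00097862,  0.00014359,
        0.00035341]), 'tau': array([ 2.02147753e-04, -3.40185750e+01, -3.02427793e+01,  7.17774499e-02,
        3.30731249e-02, -1.92800239e-04]), 'position': array([0.16956182, 0.52264742, 0.20432214]), 'eef_rot': array([-0.49082559, -3.10244121,  0.00328224]), 'force': array([-0.78361406,  0.70552507,  0.01801141]), 'ft_torque': array([-0.00610574,  0.02262365,  0.02732302]), 'finger_gap': 0.9999027888737467}
side [[463.83271848   0.         325.44237748]
 [  0.         463.83271848 247.2264972 ]
 [  0.           0.           1.        ]] [-0.00379715  0.          0.          0.          0.        ] [[ 0.95032108 -0.24260037  0.19502538  0.26990199]
 [-0.31113828 -0.72203335  0.61794888 -0.58910482]
 [-0.0090998  -0.64792971 -0.76164577  0.77784045]
 [ 0.          0.          0.          1.        ]]
top [[556.05584646   0.         316.59585888]
 [  0.         556.05584646 234.6117519 ]
 [  0.           0.           1.        ]] [0.04819941 0.         0.         0.         0.        ] [[-0.00476101 -0.99619743  0.08699434  0.36181158]
 [-0.99948583  0.00749909  0.03117449 -0.04558681]
 [-0.03170833 -0.08680119 -0.99572091  1.1189813 ]
 [ 0.          0.          0.          1.        ]]
```

View pics/side0.png

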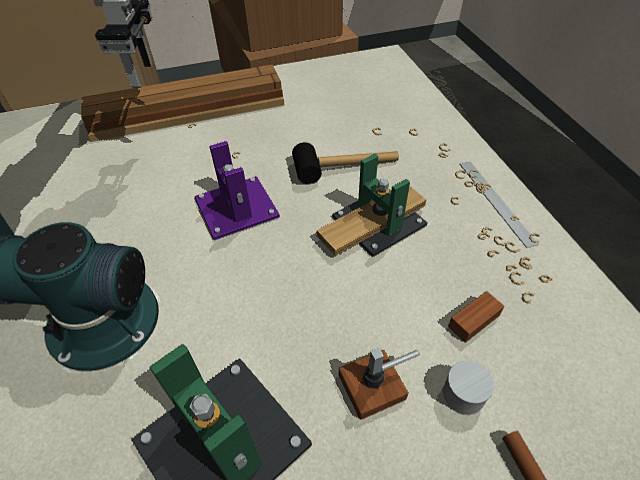

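View pics/top0.png

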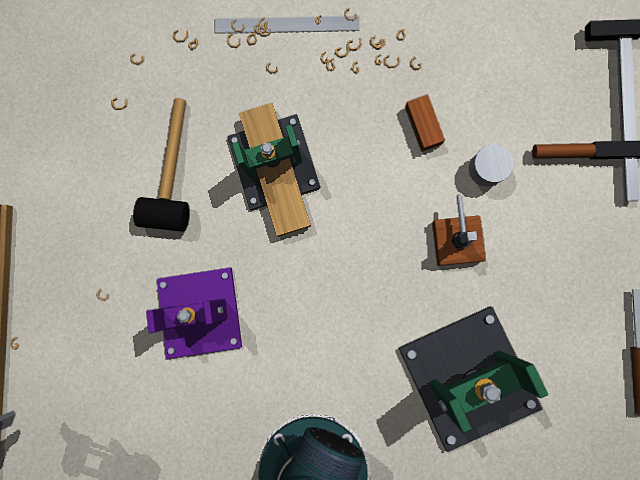

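The small green press with the board is at top (270,160) and side (382,205). The key on its stand is at top (461,239) and side (374,375). I'll enlarge both.

```bash
python3 - <<'E'
import cv2
for n,b in (("side",[(300,140,140,120),(330,330,110,95)]),("top",[(215,90,120,155),(425,185,80,90)])):
    im=cv2.imread(f"pics/{n}0.png")
    for i,(x,y,w,h) in enumerate(b):
        f=min(800//w,600//h); c=cv2.resize(im[y:y+h,x:x+w],None,fx=f,fy=f,interpolation=cv2.INTER_CUBIC)
        for k in range(0,w,10): cv2.putText(c,str(x+k),(k*f,8),0,.3,(0,0,255),1);cv2.line(c,(k*f,10),(k*f,14),(0,0,255),1)
        for k in range(0,h,10): cv2.putText(c,str(y+k),(0,k*f+4),0,.3,(0,0,255),1);cv2.line(c,(22,k*f),(26,k*f),(0,0,255),1)
        cv2.imwrite(f"pics/{n}_c{i}.png",c)
E
```

```text
(no output)
```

View pics/side_c0.png

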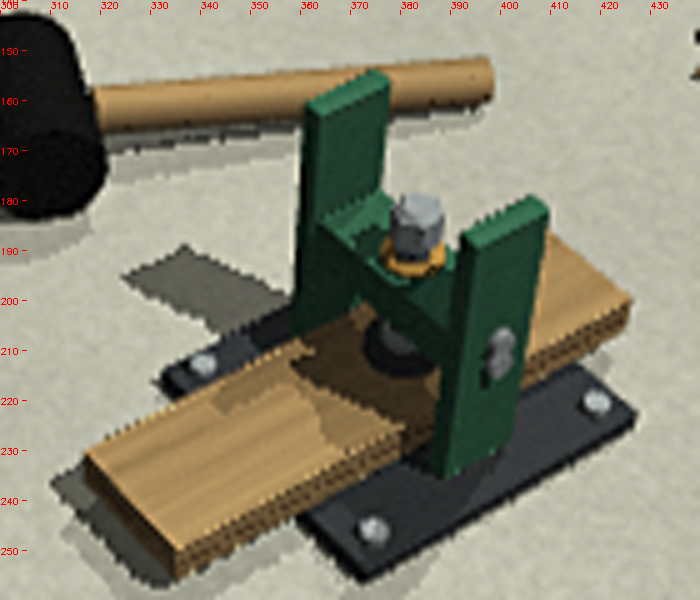

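View pics/side_c1.png

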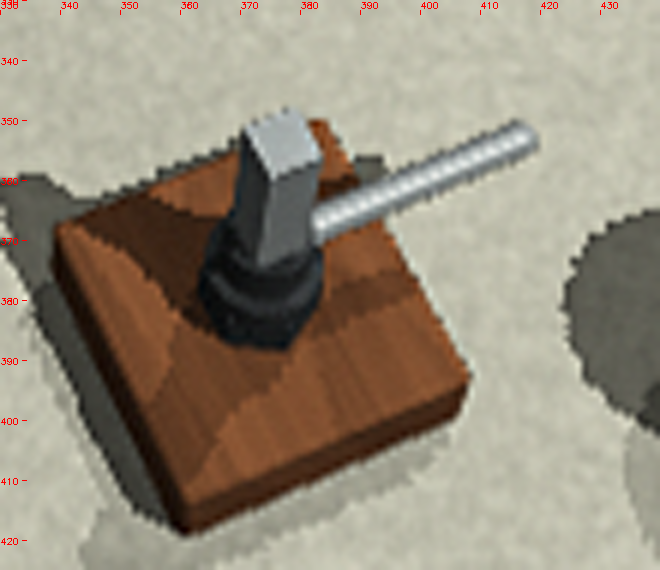

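View pics/top_c0.png

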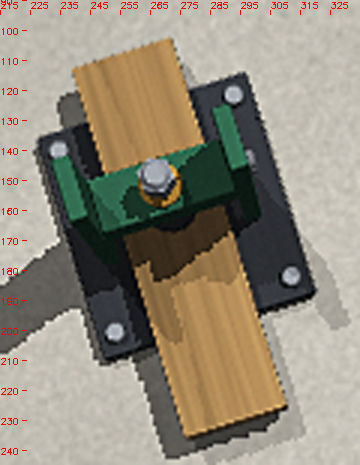

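View pics/top_c1.png

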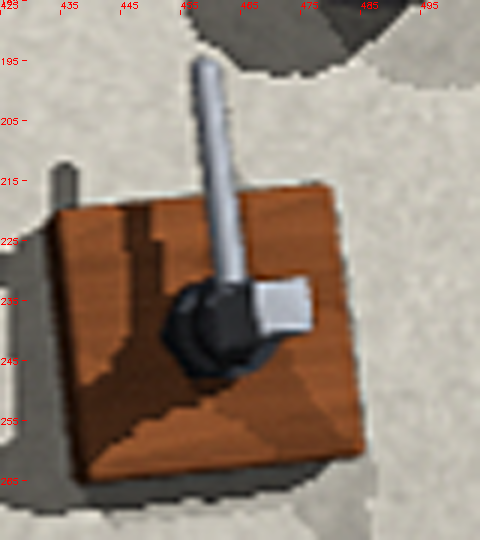

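```bash
cat > h.py <<'E'
import numpy as np,cv2,pickle
C={n:pickle.load(open(f"{n}0.pkl","rb")) for n in("side","top")}
def ray(n,p):
    d=C[n];u=cv2.undistortPoints(np.array([[p]],float),d["K"],d["D"])[0,0]
    T=d["world_from_camera"];return T[:3,3],T[:3,:3]@np.array([u[0],u[1],1])
def atz(n,p,z):
    o,r=ray(n,p);return o+r*(z-o[2])/r[2]
def tri(ps,pt):
    A=np.zeros((3,3));b=np.zeros(3)
    for n,p in(("side",ps),("top",pt)):
        o,r=ray(n,p);r=r/np.linalg.norm(r);M=np.eye(3)-np.outer(r,r);A+=M;b+=M@o
    return np.linalg.solve(A,b)
def proj(n,P):
    d=C[n];T=np.linalg.inv(d["world_from_camera"]);return cv2.projectPoints(np.array(P,float).reshape(-1,1,3),cv2.Rodrigues(T[:3,:3])[0],T[:3,3],d["K"],d["D"])[0][:,0]
E
python3 - <<'E'
from h import *
np.set_printoptions(precision=4,suppress=True)
f=lambda x,y,ox,oy,s:((x+.5)/s-.5+ox,(y+.5)/s-.5+oy)
t1=lambda x,y:f(x,y,425,185,6); s1=lambda x,y:f(x,y,330,330,6)
t0=lambda x,y:f(x,y,215,90,3); s0=lambda x,y:f(x,y,300,140,5)
def rep(nm,ps,pt,z): print(nm,tri(ps,pt),atz("side",ps,z)[:2],atz("top",pt,z)[:2])
rep("stemtop",s1(282,143),t1(284,306),.125)
rep("barend",s1(535,138),t1(206,62),.064)
for q in((58,210),(330,185),(365,455),(82,482)): print("stand t",atz("top",t1(*q),.03))
for q in((58,228),(325,122),(470,378),(183,500)): print("stand s",atz("side",s1(*q),.03))
rep("nose",s0(418,203),t0(156,173),.124)
rep("upFar",s0(346,93),t0(71,186),.152)
rep("upNear",s0(502,221),t0(231,139),.152)
for q in((37,138),(245,73),(315,295),(107,362)): print("plate t",atz("top",t0(*q),.012))
E
```

```text
stemtop [ 0.4448 -0.2897  0.1258] [ 0.445  -0.2894] [ 0.4449 -0.2899]
barend [ 0.5281 -0.2828  0.0653] [ 0.5295 -0.2824] [ 0.5275 -0.2828]
stand t [ 0.4847 -0.2416  0.03  ]
stand t [ 0.4921 -0.3291  0.03  ]
stand t [ 0.4045 -0.3375  0.03  ]
stand t [ 0.3962 -0.2473  0.03  ]
stand s [ 0.3988 -0.2504  0.03  ]
stand s [ 0.4851 -0.2434  0.03  ]
stand s [ 0.4928 -0.3289  0.03  ]
stand s [ 0.4048 -0.3358  0.03  ]
nose [0.6086 0.0755 0.1273] [0.6104 0.0788] [0.6093 0.0759]
upFar [0.594  0.1228 0.1533] [0.594  0.1244] [0.595  0.1229]
upNear [0.6221 0.0279 0.1537] [0.6234 0.0295] [0.6222 0.0281]
plate t [0.6621 0.1706 0.012 ]
plate t [0.7053 0.0292 0.012 ]
plate t [ 0.5527 -0.0176  0.012 ]
plate t [0.5086 0.1223 0.012 ]
```

Emit:
apply_moves --plan '[{"roll":0.167,"tz":-0.014,"gripper":0.094},{"roll":0.167,"tz":-0.014},{"roll":0.167,"tz":-0.014},{"roll":0.167,"tz":-0.014},{"roll":0.167,"tz":-0.014},{"roll":0.167,"tz":-0.014},{"roll":0.167,"tz":-0.014},{"tx":-0.0595,"ty":0.0145},{"tx":-0.0595,"ty":0.0145},{"tx":-0.0595,"ty":0.0145}]'

```text
schema error: expected keys tx, ty, tz, roll, gripper
```

Emit:
apply_moves --plan '[{"tx":-0.0595,"ty":0.0145},{"tx":-0.0595,"ty":0.0145},{"tx":-0.0595,"ty":0.0145},{"tx":-0.0595,"ty":0.0145},{"tx":-0.0595,"ty":0.0145},{"tx":-0.0595,"ty":0.0145},{"tx":-0.0595,"ty":0.0145},{"tx":-0.0595,"ty":0.0145},{"tx":-0.0595,"ty":0.0145},{"tx":-0.0595,"ty":0.0145}]'

```text
schema error: expected keys tx, ty, tz, roll, gripper
```

```bash
cat > st.py <<'E'
from bench import arm
import numpy as np,sys
from scipy.spatial.transform import Rotation as R
np.set_printoptions(precision=4,suppress=True)
def st(tgt=None):
    s=arm.observe();Q=R.from_rotvec(s["eef_rot"]).as_matrix()
    print("t",round(s["time"],2),"p",np.array(s["position"]),"yaw_y",round(np.degrees(np.arctan2(Q[1,1],Q[0,1])),2),"z",Q[:,2],"j6",round(s["joints"][5],3),"F",np.array(s["force"]),"T",np.array(s["ft_torque"]),"gap",round(s["finger_gap"]*.094,4))
    if tgt is not None: print("tool delta",Q.T@(np.array(tgt)-s["position"]))
    return s
if __name__=="__main__":
    a=[float(x) for x in sys.argv[1:]]; st(a if a else None)
E
python3 st.py 0.4447 -0.2895 0.15
```

```text
t 0.1 p [0.1696 0.5227 0.2044] yaw_y 72.03 z [-0.0008 -0.0018 -1.    ] j6 -0.103 F [-0.017  0.351 -0.366] T [0.0552 0.0017 0.0144] gap 0.0942
tool delta [-0.5124 -0.6875  0.0557]
```

All keys are required in each row.

Emit:
apply_moves --plan '[{"tx":0,"ty":0,"tz":-0.014,"roll":0.167,"gripper":0.094},{"tx":0,"ty":0,"tz":-0.014,"roll":0.167,"gripper":0.094},{"tx":0,"ty":0,"tz":-0.014,"roll":0.167,"gripper":0.094},{"tx":0,"ty":0,"tz":-0.014,"roll":0.167,"gripper":0.094},{"tx":0,"ty":0,"tz":-0.014,"roll":0.167,"gripper":0.094},{"tx":0,"ty":0,"tz":-0.014,"roll":0.167,"gripper":0.094},{"tx":0,"ty":0,"tz":-0.014,"roll":0.167,"gripper":0.094},{"tx":-0.0595,"ty":0.0145,"tz":0,"roll":0,"gripper":0.094},{"tx":-0.0595,"ty":0.0145,"tz":0,"roll":0,"gripper":0.094},{"tx":-0.0595,"ty":0.0145,"tz":0,"roll":0,"gripper":0.094}]'

```text
time: 1.35
position: [0.229, 0.3474, 0.3029]
eef_rot: [2.12, 2.318, -0.001]
force: [0.4, 0.0, 0.7]
finger_gap: 1.001
```

```bash
python3 st.py 0.4447 -0.2895 0.3
```

```text
t 1.35 p [0.229  0.3474 0.3029] yaw_y 5.1 z [-0.0002 -0.0009 -1.    ] j6 0.763 F [0.3514 0.0056 0.6914] T [-0.1081  0.0027  0.0301] gap 0.0941
tool delta [-0.6536  0.1583  0.0034]
```

Emit:
apply_moves --plan '[{"tx":-0.0595,"ty":0.0145,"tz":0,"roll":0,"gripper":0.094},{"tx":-0.0595,"ty":0.0145,"tz":0,"roll":0,"gripper":0.094},{"tx":-0.0595,"ty":0.0145,"tz":0,"roll":0,"gripper":0.094},{"tx":-0.0595,"ty":0.0145,"tz":0,"roll":0,"gripper":0.094},{"tx":-0.0595,"ty":0.0145,"tz":0,"roll":0,"gripper":0.094},{"tx":-0.0595,"ty":0.0145,"tz":0,"roll":0,"gripper":0.094},{"tx":-0.0595,"ty":0.0145,"tz":0,"roll":0,"gripper":0.094},{"tx":-0.0595,"ty":0.0145,"tz":0,"roll":0,"gripper":0.094},{"tx":-0.0595,"ty":0.0145,"tz":0,"roll":0,"gripper":0.094},{"tx":-0.0595,"ty":0.0145,"tz":0,"roll":0,"gripper":0.094}]'

```text
time: 2.6
position: [0.4256, -0.2328, 0.303]
eef_rot: [-2.122, -2.316, -0.001]
force: [-1.0, 0.3, 0.5]
finger_gap: 1.0
```

```bash
python3 st.py 0.4447 -0.2895 0.15
```

```text
t 2.6 p [ 0.4256 -0.2328  0.303 ] yaw_y 5.01 z [-0.0002  0.0007 -1.    ] j6 -0.705 F [-1.0008  0.3297  0.4797] T [-0.0274  0.0335  0.0167] gap 0.094
tool delta [-0.0582  0.0141  0.1529]
```

Emit:
apply_moves --plan '[{"tx":-0.04,"ty":0.01,"tz":0,"roll":0,"gripper":0.094},{"tx":0,"ty":0,"tz":0.03,"roll":0,"gripper":0.094},{"tx":0,"ty":0,"tz":0.03,"roll":0,"gripper":0.094},{"tx":0,"ty":0,"tz":0.03,"roll":0,"gripper":0.094},{"tx":0,"ty":0,"tz":0.03,"roll":0,"gripper":0.094},{"tx":0,"ty":0,"tz":0.02,"roll":0,"gripper":0.094},{"tx":0,"ty":0,"tz":0,"roll":0,"gripper":0.094},{"tx":0,"ty":0,"tz":0,"roll":0,"gripper":0.094},{"tx":0,"ty":0,"tz":0,"roll":0,"gripper":0.094},{"tx":0,"ty":0,"tz":0,"roll":0,"gripper":0.094}]'

```text
time: 3.85
position: [0.4395, -0.2701, 0.1645]
eef_rot: [2.12, 2.316, 0.0]
force: [-0.1, -0.4, -0.1]
finger_gap: 1.0
```

```bash
python3 st.py 0.4447 -0.2895 0.089
```

```text
t 3.85 p [ 0.4395 -0.2701  0.1645] yaw_y 5.04 z [ 0.0015 -0.0011 -1.    ] j6 -0.749 F [-0.0544 -0.4137 -0.1073] T [-0.0412  0.0464 -0.0485] gap 0.094
tool delta [-0.0197  0.0034  0.0755]
```

Emit:
apply_moves --plan '[{"tx":-0.0197,"ty":0.0034,"tz":0,"roll":0,"gripper":0.094},{"tx":0,"ty":0,"tz":0.025,"roll":0,"gripper":0.094},{"tx":0,"ty":0,"tz":0.025,"roll":0,"gripper":0.094},{"tx":0,"ty":0,"tz":0.0255,"roll":0,"gripper":0.094},{"tx":0,"ty":0,"tz":0,"roll":0,"gripper":0.094},{"tx":0,"ty":0,"tz":0,"roll":0,"gripper":0.094},{"tx":0,"ty":0,"tz":0,"roll":0,"gripper":0.094},{"tx":0,"ty":0,"tz":0,"roll":0,"gripper":0.094},{"tx":0,"ty":0,"tz":0,"roll":0,"gripper":0.094},{"tx":0,"ty":0,"tz":0,"roll":0,"gripper":0.094}]'

```text
time: 5.1
position: [0.4442, -0.2891, 0.0882]
eef_rot: [2.121, 2.317, 0.0]
force: [-1.4, 0.8, -0.4]
finger_gap: 1.001
```

```bash
python3 - <<'E'
from st import *
import cv2
s=st((0.4447,-0.2895,0.089))
for n in("side","top"):
    d=arm.grab_frame(n);im=d["frame"][:,:,::-1]
    c=im[300:430,300:460] if n=="side" else im[175:285,410:520]
    cv2.imwrite(f"pics/{n}1.png",cv2.resize(c,None,fx=4,fy=4,interpolation=cv2.INTER_CUBIC))
E
```

```text
t 5.1 p [ 0.4442 -0.2891  0.0882] yaw_y 5.05 z [ 0.0003 -0.0002 -1.    ] j6 -0.772 F [-1.4233  0.7607 -0.3797] T [-0.0606  0.0322 -0.0131] gap 0.0941
tool delta [-0.0005  0.0005 -0.0008]
```

View pics/side1.png

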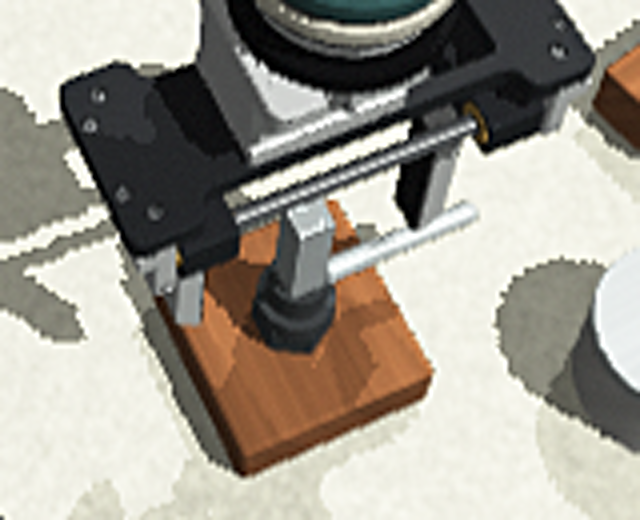

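The fingers straddle the stem along the bar direction, clear of the bar. Closing now.

Emit:
apply_moves --plan '[{"tx":0,"ty":0,"tz":0,"roll":0,"gripper":0.04},{"tx":0,"ty":0,"tz":0,"roll":0,"gripper":0.02},{"tx":0,"ty":0,"tz":0,"roll":0,"gripper":0.01},{"tx":0,"ty":0,"tz":0,"roll":0,"gripper":0.01},{"tx":0,"ty":0,"tz":0,"roll":0,"gripper":0.01},{"tx":0,"ty":0,"tz":0,"roll":0,"gripper":0.01},{"tx":0,"ty":0,"tz":0,"roll":0,"gripper":0.01},{"tx":0,"ty":0,"tz":0,"roll":0,"gripper":0.01},{"tx":0,"ty":0,"tz":0,"roll":0,"gripper":0.01},{"tx":0,"ty":0,"tz":0,"roll":0,"gripper":0.01}]' --squeeze 40

```text
time: 6.45
position: [0.4443, -0.289, 0.0879]
eef_rot: [2.121, 2.317, 0.001]
force: [0.8, 0.0, -1.0]
finger_gap: 0.167
```

```bash
python3 st.py 0.4447 -0.2895 0.089; python3 - <<'E'
# hex orientation: enlarge screw
import cv2
for n,(x,y,w,h) in (("side",(370,170,30,30)),("top",(252,135,30,30))):
    im=cv2.imread(f"pics/{n}0.png");cv2.imwrite(f"pics/hex_{n}.png",cv2.resize(im[y:y+h,x:x+w],None,fx=18,fy=18,interpolation=cv2.INTER_CUBIC))
E
```

```text
t 6.45 p [ 0.4443 -0.289   0.0879] yaw_y 5.05 z [ 0.0004  0.0001 -1.    ] j6 -0.772 F [ 0.7725  0.0468 -1.0044] T [-0.0671 -0.0514 -0.0215] gap 0.0157
tool delta [-0.0005  0.0003 -0.0011]
```

View pics/hex_side.png

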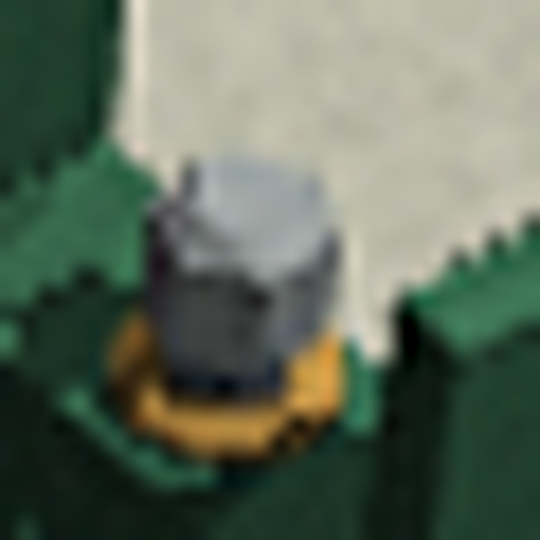

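View pics/hex_top.png

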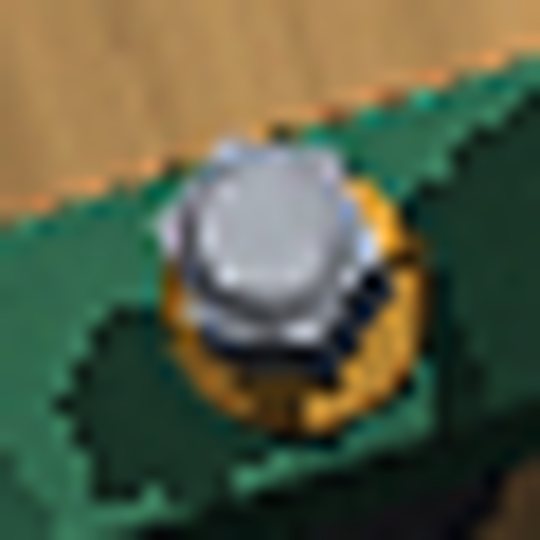

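```bash
python3 - <<'E'
from h import *
c0=np.array([.6083,.0765]);zb=.105
for n,(x,y,w,h) in (("side",(370,170,30,30)),("top",(252,135,30,30))):
    im=cv2.imread(f"pics/{n}0.png");o=cv2.resize(im[y:y+h,x:x+w],None,fx=18,fy=18,interpolation=cv2.INTER_CUBIC)
    a=np.radians(24+60*np.arange(6));rc=.010/np.cos(np.pi/6)
    th=np.linspace(0,2*np.pi,40)
    def pl(P,col,cl=True):
        q=((proj(n,P)-[x,y]+.5)*18-.5).round().astype(int);cv2.polylines(o,[q.reshape(-1,1,2)],cl,col,1)
    for z in(zb,zb+.016): pl(np.c_[c0[0]+rc*np.cos(a),c0[1]+rc*np.sin(a),np.full(6,z)],(0,0,255))
    pl(np.c_[c0[0]+.007*np.cos(th),c0[1]+.007*np.sin(th),np.full(40,zb+.019)],(255,0,255))
    for k in a: pl([[c0[0]+rc*np.cos(k),c0[1]+rc*np.sin(k),z] for z in(zb,zb+.016)],(0,255,255),False)
    cv2.imwrite(f"pics/ov_{n}.png",o)
a=cv2.imread("pics/ov_side.png");b=cv2.imread("pics/ov_top.png")
cv2.imwrite("pics/ov.png",cv2.resize(np.hstack([a,b]),(800,400)))
E
```

```text
(no output)
```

View pics/ov.png

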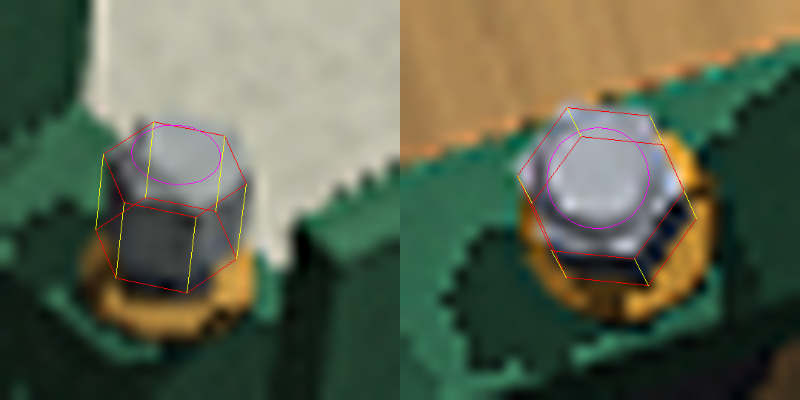

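Emit:
apply_moves --plan '[{"tx":0,"ty":0,"tz":-0.01,"roll":0,"gripper":0.01},{"tx":0,"ty":0,"tz":-0.01,"roll":0,"gripper":0.01},{"tx":0,"ty":0,"tz":-0.03,"roll":0,"gripper":0.01},{"tx":0,"ty":0,"tz":-0.03,"roll":0,"gripper":0.01},{"tx":0,"ty":0,"tz":-0.03,"roll":0,"gripper":0.01},{"tx":0,"ty":0,"tz":-0.03,"roll":0,"gripper":0.01},{"tx":0,"ty":0,"tz":-0.02,"roll":0,"gripper":0.01},{"tx":0,"ty":0,"tz":0,"roll":0,"gripper":0.01},{"tx":0,"ty":0,"tz":0,"roll":0,"gripper":0.01},{"tx":0,"ty":0,"tz":0,"roll":0,"gripper":0.01}]'

```text
time: 7.7
position: [0.4436, -0.2886, 0.2463]
eef_rot: [-2.12, -2.315, 0.0]
force: [0.7, -0.2, -2.9]
finger_gap: 0.166
```

```bash
python3 - <<'E'
from st import *
import cv2,pickle
s=st()
for n in("side","top"):
    d=arm.grab_frame(n);im=d["frame"][:,:,::-1];pickle.dump(d,open(n+"2.pkl","wb"))
    cv2.imwrite(f"pics/{n}2.png",im)
    c=im[200:400,300:480] if n=="side" else im[160:285,410:570]
    cv2.imwrite(f"pics/{n}2c.png",cv2.resize(c,None,fx=3,fy=3,interpolation=cv2.INTER_CUBIC))
E
```

```text
t 7.7 p [ 0.4436 -0.2886  0.2463] yaw_y 5.04 z [-0.0023  0.002  -1.    ] j6 -0.772 F [ 0.7    -0.1961 -2.8814] T [-0.0015  0.1314  0.0389] gap 0.0156
```

View pics/side2c.png

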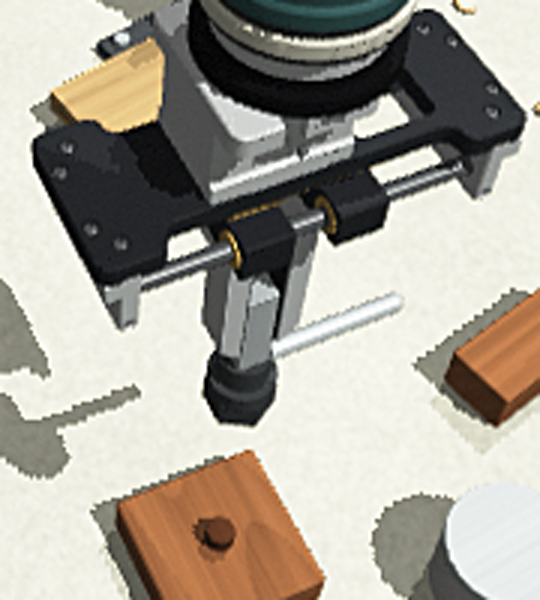

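The key hangs upright in the fingers. The hex overlay agrees in both views: axis ≈ (0.608, 0.0765), with flats at about -6° + 60k. I'll move above the screw and turn the bar to 54°.

Emit:
apply_moves --plan '[{"tx":0.05,"ty":0.028,"tz":0,"roll":0,"gripper":0.01},{"tx":0.05,"ty":0.028,"tz":0,"roll":0,"gripper":0.01},{"tx":0.05,"ty":0.028,"tz":0,"roll":0,"gripper":0.01},{"tx":0.05,"ty":0.028,"tz":0,"roll":0,"gripper":0.01},{"tx":0.05,"ty":0.028,"tz":0,"roll":0,"gripper":0.01},{"tx":0.05,"ty":0.028,"tz":0,"roll":0,"gripper":0.01},{"tx":0.05,"ty":0.028,"tz":0,"roll":0,"gripper":0.01},{"tx":0,"ty":0,"tz":0,"roll":-0.171,"gripper":0.01},{"tx":0,"ty":0,"tz":0,"roll":-0.171,"gripper":0.01},{"tx":0,"ty":0,"tz":0,"roll":-0.171,"gripper":0.01}]'

```text
time: 9.05
position: [0.6085, 0.0771, 0.2469]
eef_rot: [-1.455, -2.783, 0.001]
force: [1.2, -0.1, -3.4]
finger_gap: 0.169
```

Emit:
apply_moves --plan '[{"tx":0,"ty":0,"tz":0,"roll":-0.171,"gripper":0.01},{"tx":0,"ty":0,"tz":0,"roll":-0.171,"gripper":0.01},{"tx":0,"ty":0,"tz":0,"roll":0,"gripper":0.01},{"tx":0,"ty":0,"tz":0,"roll":0,"gripper":0.01},{"tx":0,"ty":0,"tz":0,"roll":0,"gripper":0.01},{"tx":0,"ty":0,"tz":0,"roll":0,"gripper":0.01},{"tx":0,"ty":0,"tz":0,"roll":0,"gripper":0.01},{"tx":0,"ty":0,"tz":0,"roll":0,"gripper":0.01},{"tx":0,"ty":0,"tz":0,"roll":0,"gripper":0.01},{"tx":0,"ty":0,"tz":0,"roll":0,"gripper":0.01}]'

```text
time: 10.3
position: [0.6086, 0.0768, 0.248]
eef_rot: [0.97, 2.988, 0.0]
force: [0.7, -0.8, -3.9]
finger_gap: 0.166
```

```bash
python3 - <<'E'
from st import *
import cv2,pickle
s=st((.608,.0767,.200))
for n in("side","top"):
    d=arm.grab_frame(n);im=d["frame"][:,:,::-1]
    cv2.imwrite(f"pics/{n}3.png",im)
    c=im[100:270,300:450] if n=="side" else im[70:220,190:340]
    cv2.imwrite(f"pics/{n}3c.png",cv2.resize(c,None,fx=3.5,fy=3.5,interpolation=cv2.INTER_CUBIC))
E
```

```text
t 10.3 p [0.6086 0.0768 0.248 ] yaw_y 54.03 z [ 0.0001  0.0001 -1.    ] j6 -0.91 F [ 0.7304 -0.784  -3.884 ] T [-0.052   0.0004 -0.011 ] gap 0.0156
tool delta [ 0.0004 -0.0005  0.048 ]
```

View pics/side3c.png

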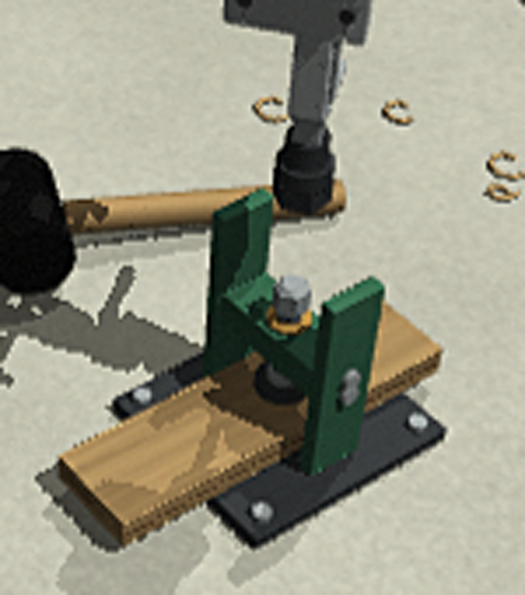

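```bash
python3 - <<'E'
from h import *
im=cv2.imread("pics/side3.png");x,y,w,h=365,120,45,75
o=cv2.resize(im[y:y+h,x:x+w],None,fx=8,fy=8,interpolation=cv2.INTER_CUBIC)
c=(.6083,.0765)
for z,r,ph in((.190,.0175,0),(.124,.007,0)):
    th=np.linspace(0,2*np.pi,60)
    q=((proj("side",np.c_[c[0]+r*np.cos(th),c[1]+r*np.sin(th),np.full(60,z)])-[x,y]+.5)*8-.5).round().astype(int)
    cv2.polylines(o,[q.reshape(-1,1,2)],True,(0,0,255),1)
cv2.imwrite("pics/ov3.png",o)
E
```

```text
(no output)
```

View pics/ov3.png

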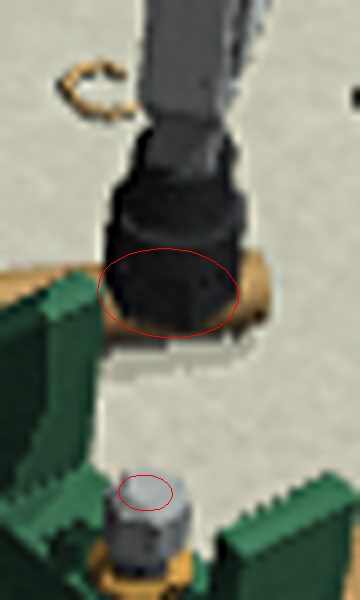

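The key sits over the screw to within about 1 mm in the picture. Descending to just above the nose.

Emit:
apply_moves --plan '[{"tx":0.0004,"ty":-0.0005,"tz":0.02,"roll":0,"gripper":0.01},{"tx":0,"ty":0,"tz":0.02,"roll":0,"gripper":0.01},{"tx":0,"ty":0,"tz":0.01,"roll":0,"gripper":0.01},{"tx":0,"ty":0,"tz":0.007,"roll":0,"gripper":0.01},{"tx":0,"ty":0,"tz":0.003,"roll":0,"gripper":0.01},{"tx":0,"ty":0,"tz":0.002,"roll":0,"gripper":0.01},{"tx":0,"ty":0,"tz":0.002,"roll":0,"gripper":0.01},{"tx":0,"ty":0,"tz":0.002,"roll":0,"gripper":0.01},{"tx":0,"ty":0,"tz":0,"roll":0,"gripper":0.01},{"tx":0,"ty":0,"tz":0,"roll":0,"gripper":0.01}]'

```text
time: 11.65
position: [0.608, 0.0766, 0.1821]
eef_rot: [0.97, 2.988, 0.0]
force: [0.7, -0.1, -3.6]
finger_gap: 0.174
```

```bash
python3 st.py .608 .0767 .166
```

```text
t 11.65 p [0.608  0.0766 0.1821] yaw_y 54.03 z [ 0.0002  0.0001 -1.    ] j6 -0.91 F [ 0.665  -0.0567 -3.5555] T [-0.0498 -0.0105 -0.0233] gap 0.0163
tool delta [0.0001 0.     0.0161]
```

Emit:
apply_moves --plan '[{"tx":0,"ty":0,"tz":0.001,"roll":0,"gripper":0.01},{"tx":0,"ty":0,"tz":0.001,"roll":0,"gripper":0.01},{"tx":0,"ty":0,"tz":0.001,"roll":0,"gripper":0.01},{"tx":0,"ty":0,"tz":0.001,"roll":0,"gripper":0.01},{"tx":0,"ty":0,"tz":0.001,"roll":0,"gripper":0.01},{"tx":0,"ty":0,"tz":0,"roll":0,"gripper":0.01},{"tx":0,"ty":0,"tz":0,"roll":0,"gripper":0.01},{"tx":0,"ty":0,"tz":0,"roll":0,"gripper":0.01},{"tx":0,"ty":0,"tz":0,"roll":0,"gripper":0.01},{"tx":0,"ty":0,"tz":0,"roll":0,"gripper":0.01}]'

```text
time: 12.9
position: [0.6083, 0.0767, 0.1784]
eef_rot: [0.969, 2.986, 0.001]
force: [-3.5, -0.6, 5.7]
finger_gap: 0.171
```

```bash
python3 st.py .608 .0767 .166
```

```text
t 12.9 p [0.6083 0.0767 0.1784] yaw_y 54.03 z [ 0.0019  0.0001 -1.    ] j6 -0.91 F [-3.4615 -0.5571  5.6819] T [-0.0564  0.5562 -0.039 ] gap 0.0161
tool delta [ 0.0003 -0.0001  0.0124]
```

Emit:
apply_moves --plan '[{"tx":0,"ty":0,"tz":-0.001,"roll":0,"gripper":0.01},{"tx":0.001,"ty":-0.0007,"tz":0,"roll":0,"gripper":0.01},{"tx":0,"ty":0,"tz":0.001,"roll":0,"gripper":0.01},{"tx":0,"ty":0,"tz":0.001,"roll":0,"gripper":0.01},{"tx":0,"ty":0,"tz":0,"roll":0,"gripper":0.01},{"tx":0,"ty":0,"tz":0,"roll":0,"gripper":0.01},{"tx":0,"ty":0,"tz":0,"roll":0,"gripper":0.01},{"tx":0,"ty":0,"tz":0,"roll":0,"gripper":0.01},{"tx":0,"ty":0,"tz":0,"roll":0,"gripper":0.01},{"tx":0,"ty":0,"tz":0,"roll":0,"gripper":0.01}]'

```text
time: 14.15
position: [0.6083, 0.0769, 0.1753]
eef_rot: [0.969, 2.986, 0.002]
force: [5.2, 1.4, -1.2]
finger_gap: 0.168
```

```bash
python3 st.py .608 .0767 .166
```

```text
t 14.15 p [0.6083 0.0769 0.1753] yaw_y 54.03 z [ 0.0029  0.0006 -1.    ] j6 -0.91 F [ 5.1781  1.4075 -1.2326] T [ 0.1752 -1.4064 -0.0454] gap 0.0158
tool delta [ 0.0001 -0.0003  0.0093]
```

Emit:
apply_moves --plan '[{"tx":-0.0006,"ty":0.0004,"tz":0,"roll":0,"gripper":0.01},{"tx":0,"ty":0,"tz":0.001,"roll":0,"gripper":0.01},{"tx":0,"ty":0,"tz":0.001,"roll":0,"gripper":0.01},{"tx":0,"ty":0,"tz":0.001,"roll":0,"gripper":0.01},{"tx":0,"ty":0,"tz":0.001,"roll":0,"gripper":0.01},{"tx":0,"ty":0,"tz":0,"roll":0,"gripper":0.01},{"tx":0,"ty":0,"tz":0,"roll":0,"gripper":0.01},{"tx":0,"ty":0,"tz":0,"roll":0,"gripper":0.01},{"tx":0,"ty":0,"tz":0,"roll":0,"gripper":0.01},{"tx":0,"ty":0,"tz":0,"roll":0,"gripper":0.01}]'

```text
time: 15.4
position: [0.6084, 0.0769, 0.1719]
eef_rot: [0.969, 2.986, 0.002]
force: [4.8, 1.0, -0.2]
finger_gap: 0.17
```

```bash
python3 st.py .608 .0767 .166
```

```text
t 15.4 p [0.6084 0.0769 0.1719] yaw_y 54.04 z [ 0.0022  0.0006 -1.    ] j6 -0.91 F [ 4.8158  0.9968 -0.1895] T [ 0.2464 -1.3363 -0.0261] gap 0.0159
tool delta [ 0.0002 -0.0004  0.0059]
```

Emit:
apply_moves --plan '[{"tx":-0.0008,"ty":0.0006,"tz":0,"roll":0,"gripper":0.01},{"tx":0,"ty":0,"tz":0.001,"roll":0,"gripper":0.01},{"tx":0,"ty":0,"tz":0.001,"roll":0,"gripper":0.01},{"tx":0,"ty":0,"tz":0.001,"roll":0,"gripper":0.01},{"tx":0,"ty":0,"tz":0.001,"roll":0,"gripper":0.01},{"tx":0,"ty":0,"tz":0,"roll":0,"gripper":0.01},{"tx":0,"ty":0,"tz":0,"roll":0,"gripper":0.01},{"tx":0,"ty":0,"tz":0,"roll":0,"gripper":0.01},{"tx":0,"ty":0,"tz":0,"roll":0,"gripper":0.01},{"tx":0,"ty":0,"tz":0,"roll":0,"gripper":0.01}]'

```text
time: 16.65
position: [0.6086, 0.0768, 0.1679]
eef_rot: [0.97, 2.988, 0.001]
force: [4.8, 1.0, -0.8]
finger_gap: 0.166
```

```bash
python3 st.py .608 .0767 .166
```

```text
t 16.65 p [0.6086 0.0768 0.1679] yaw_y 54.04 z [ 0.0002  0.0004 -1.    ] j6 -0.91 F [ 4.8342  1.0487 -0.8188] T [ 0.4356 -1.2159  0.0575] gap 0.0156
tool delta [ 0.0004 -0.0004  0.0019]
```

Emit:
apply_moves --plan '[{"tx":-0.0008,"ty":0.0006,"tz":0,"roll":0,"gripper":0.01},{"tx":0,"ty":0,"tz":0.0005,"roll":0,"gripper":0.01},{"tx":0,"ty":0,"tz":0.0005,"roll":0,"gripper":0.01},{"tx":0,"ty":0,"tz":0.0005,"roll":0,"gripper":0.01},{"tx":0,"ty":0,"tz":0.0005,"roll":0,"gripper":0.01},{"tx":0,"ty":0,"tz":0.0005,"roll":0,"gripper":0.01},{"tx":0,"ty":0,"tz":0,"roll":0,"gripper":0.01},{"tx":0,"ty":0,"tz":0,"roll":0,"gripper":0.01},{"tx":0,"ty":0,"tz":0,"roll":0,"gripper":0.01},{"tx":0,"ty":0,"tz":0,"roll":0,"gripper":0.01}]'

```text
time: 17.9
position: [0.6091, 0.0767, 0.166]
eef_rot: [-0.97, -2.988, 0.0]
force: [-2.7, 2.2, 4.9]
finger_gap: 0.17
```

```bash
python3 st.py .608 .0767 .166
```

```text
t 17.9 p [0.6091 0.0767 0.166 ] yaw_y 54.03 z [-0.0005  0.0001 -1.    ] j6 -0.91 F [-2.6813  2.169   4.8816] T [0.4981 0.6122 0.0337] gap 0.016
tool delta [ 0.0009 -0.0007 -0.    ]
```

The key is seated: bottom ≈ 0.108, with about 8 N resting on the nose. Starting the first swing.

Emit:
apply_moves --plan '[{"tx":0.0003,"ty":-0.0002,"tz":-0.0002,"roll":0.052,"gripper":0.01},{"tx":0,"ty":0,"tz":0,"roll":0.052,"gripper":0.01},{"tx":0,"ty":0,"tz":0,"roll":0.052,"gripper":0.01},{"tx":0,"ty":0,"tz":0.0001,"roll":0.052,"gripper":0.01},{"tx":0,"ty":0,"tz":0.0001,"roll":0.052,"gripper":0.01},{"tx":0,"ty":0,"tz":0.0001,"roll":0.052,"gripper":0.01},{"tx":0,"ty":0,"tz":0.0001,"roll":0.052,"gripper":0.01},{"tx":0,"ty":0,"tz":0.0001,"roll":0.052,"gripper":0.01},{"tx":0,"ty":0,"tz":0.0001,"roll":0.052,"gripper":0.01},{"tx":0,"ty":0,"tz":0.0001,"roll":0.052,"gripper":0.01}]'

```text
time: 19.15
position: [0.6097, 0.0771, 0.1656]
eef_rot: [1.706, 2.636, 0.003]
force: [-1.1, 3.0, 5.4]
finger_gap: 0.167
```

```bash
cat > avg.py <<'E'
from st import *
def avg(n=6):
    L=[]
    for i in range(n):
        s=arm.observe();L.append([s["ft_torque"][2],*s["force"]]); 
        if i<n-1: arm.grab_frame("side")
    L=np.array(L);print("Tz",L[:,0],"mean",L[:,0].mean().round(4),"F",L[:,1:].mean(0))
if __name__=="__main__": st();avg(int(sys.argv[1]) if len(sys.argv)>1 else 6)
E
python3 avg.py
```

```text
t 19.15 p [0.6097 0.0771 0.1656] yaw_y 24.18 z [ 0.0019  0.0008 -1.    ] j6 -0.389 F [-1.1456  3.0459  5.3927] T [0.5672 0.1505 0.164 ] gap 0.0157
Tz [0.164  0.1467 0.0904 0.1483 0.097  0.1653] mean 0.1353 F [0.0574 2.9618 4.7411]
```

Emit:
apply_moves --plan '[{"tx":0,"ty":0,"tz":0,"roll":0.052,"gripper":0.01},{"tx":0,"ty":0,"tz":0.0001,"roll":0.052,"gripper":0.01},{"tx":0,"ty":0,"tz":0.0001,"roll":0.052,"gripper":0.01},{"tx":0,"ty":0,"tz":0.0001,"roll":0.052,"gripper":0.01},{"tx":0,"ty":0,"tz":0.0001,"roll":0.052,"gripper":0.01},{"tx":0,"ty":0,"tz":0.0001,"roll":0.052,"gripper":0.01},{"tx":0,"ty":0,"tz":0.0001,"roll":0.052,"gripper":0.01},{"tx":0,"ty":0,"tz":0.0001,"roll":0.052,"gripper":0.01},{"tx":0,"ty":0,"tz":0.0001,"roll":0.052,"gripper":0.01},{"tx":0,"ty":0,"tz":0.0001,"roll":0.052,"gripper":0.01}]'

```text
time: 20.65
position: [0.6096, 0.0771, 0.1646]
eef_rot: [2.327, 2.11, 0.003]
force: [-0.5, 3.2, 5.6]
finger_gap: 0.169
```

```bash
python3 avg.py
```

```text
t 20.65 p [0.6096 0.0771 0.1646] yaw_y -5.58 z [ 0.0016  0.0008 -1.    ] j6 0.131 F [-0.5479  3.1706  5.5951] T [0.6957 0.0474 0.1958] gap 0.0159
Tz [0.1958 0.1961 0.1005 0.0859 0.104  0.1037] mean 0.131 F [0.0264 3.1471 5.043 ]
```

Emit:
apply_moves --plan '[{"tx":0,"ty":0,"tz":0,"roll":0.035,"gripper":0.01},{"tx":0,"ty":0,"tz":0.0001,"roll":0.035,"gripper":0.01},{"tx":0,"ty":0,"tz":0,"roll":0.035,"gripper":0.01},{"tx":0,"ty":0,"tz":0.0001,"roll":0.035,"gripper":0.01},{"tx":0,"ty":0,"tz":0.0001,"roll":0.035,"gripper":0.01},{"tx":0,"ty":0,"tz":0.0001,"roll":0.035,"gripper":0.01},{"tx":0,"ty":0,"tz":0,"roll":0.035,"gripper":0.01},{"tx":0,"ty":0,"tz":0.0001,"roll":0.035,"gripper":0.01},{"tx":0,"ty":0,"tz":0.0001,"roll":0,"gripper":0.01},{"tx":0,"ty":0,"tz":0,"roll":0,"gripper":0.01}]'

```text
time: 22.15
position: [0.6096, 0.0771, 0.164]
eef_rot: [2.598, 1.765, 0.003]
force: [0.7, 3.9, 6.0]
finger_gap: 0.171
```

```bash
python3 avg.py
```

```text
t 22.15 p [0.6096 0.0771 0.164 ] yaw_y -21.61 z [ 0.0015  0.0008 -1.    ] j6 0.41 F [0.7351 3.9082 6.0162] T [0.7895 0.0019 0.0866] gap 0.016
Tz [0.0866 0.1727 0.0692 0.1563 0.107  0.1443] mean 0.1227 F [0.206  3.9081 5.6853]
```

Emit:
apply_moves --plan '[{"tx":0,"ty":0,"tz":0,"roll":0.031,"gripper":0.01},{"tx":0,"ty":0,"tz":0.0001,"roll":0.031,"gripper":0.01},{"tx":0,"ty":0,"tz":0,"roll":0.031,"gripper":0.01},{"tx":0,"ty":0,"tz":0.0001,"roll":0.031,"gripper":0.01},{"tx":0,"ty":0,"tz":0,"roll":0.031,"gripper":0.01},{"tx":0,"ty":0,"tz":0.0001,"roll":0.031,"gripper":0.01},{"tx":0,"ty":0,"tz":0,"roll":0.031,"gripper":0.01},{"tx":0,"ty":0,"tz":0.0001,"roll":0.031,"gripper":0.01},{"tx":0,"ty":0,"tz":0,"roll":0,"gripper":0.01},{"tx":0,"ty":0,"tz":0,"roll":0,"gripper":0.01}]'

```text
time: 23.65
position: [0.6096, 0.0771, 0.1636]
eef_rot: [-2.797, -1.431, -0.003]
force: [0.5, 3.8, 5.3]
finger_gap: 0.165
```

```bash
python3 avg.py 10; python3 - <<'E'
from bench import arm
import cv2
for n in("side","top"):
    im=arm.grab_frame(n)["frame"][:,:,::-1]
    c=im[100:270,300:450] if n=="side" else im[70:220,190:340]
    cv2.imwrite(f"pics/{n}4c.png",cv2.resize(c,None,fx=3.5,fy=3.5,interpolation=cv2.INTER_CUBIC))
E
```

```text
t 23.65 p [0.6096 0.0771 0.1636] yaw_y -35.82 z [ 0.0015  0.0009 -1.    ] j6 0.658 F [0.479  3.7971 5.2635] T [0.8028 0.0294 0.1561] gap 0.0155
Tz [0.1561 0.2065 0.1832 0.1766 0.1865 0.0904 0.1337 0.2185 0.1027 0.1514] mean 0.1606 F [0.3052 3.626  5.57  ]
```

View pics/side4c.png

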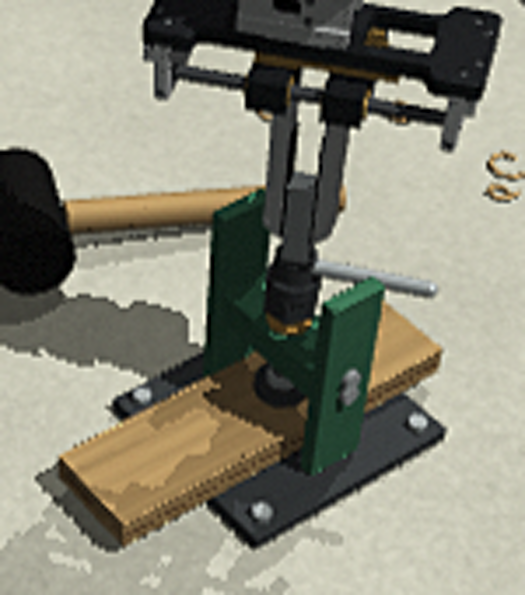

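Paused torque reads about 0.16 N m, and the bar is at -52° relative to the press, nearing the upright. I'll unload it, lift and turn back 60°.

Emit:
apply_moves --plan '[{"tx":0,"ty":0,"tz":0,"roll":-0.08,"gripper":0.01},{"tx":0,"ty":0,"tz":0,"roll":-0.077,"gripper":0.01},{"tx":0,"ty":0,"tz":-0.012,"roll":0,"gripper":0.01},{"tx":0,"ty":0,"tz":-0.012,"roll":0,"gripper":0.01},{"tx":0,"ty":0,"tz":0,"roll":-0.1745,"gripper":0.01},{"tx":0,"ty":0,"tz":0,"roll":-0.1745,"gripper":0.01},{"tx":0,"ty":0,"tz":0,"roll":-0.1745,"gripper":0.01},{"tx":0,"ty":0,"tz":0,"roll":-0.1745,"gripper":0.01},{"tx":0,"ty":0,"tz":0,"roll":-0.1745,"gripper":0.01},{"tx":0,"ty":0,"tz":0,"roll":-0.1745,"gripper":0.01}]'

```text
time: 25.45
position: [0.6078, 0.0751, 0.1851]
eef_rot: [-1.489, -2.763, 0.008]
force: [-0.1, -0.8, -3.2]
finger_gap: 0.171
```

```bash
python3 st.py .6094 .0775 .175
```

```text
t 25.45 p [0.6078 0.0751 0.1851] yaw_y 33.36 z [-0.0052 -0.0028 -1.    ] j6 -0.551 F [-0.0723 -0.7708 -3.2064] T [-0.0573  0.0407 -0.0094] gap 0.0161
tool delta [0.0011 0.0027 0.0101]
```

```bash
python3 - <<'E'
from st import *
for i in range(4): arm.grab_frame("top")
st((.6094,.0774,.175)); arm.grab_frame("top"); st((.6094,.0774,.175))
E
```

```text
t 25.65 p [0.6084 0.0758 0.1858] yaw_y 32.93 z [-0.003  -0.0014 -1.    ] j6 -0.543 F [ 0.1047  0.6952 -3.783 ] T [-0.0598  0.0507 -0.0032] gap 0.0156
tool delta [0.0008 0.0017 0.0108]
t 25.7 p [0.6086 0.076  0.1861] yaw_y 32.97 z [-0.0022 -0.001  -1.    ] j6 -0.543 F [ 0.1704  0.0763 -3.5229] T [-0.0185  0.0767 -0.0388] gap 0.0158
tool delta [0.0007 0.0015 0.0111]
```

Emit:
apply_moves --plan '[{"tx":0.0005,"ty":0.0008,"tz":0.005,"roll":0,"gripper":0.01},{"tx":0,"ty":0,"tz":0.002,"roll":0,"gripper":0.01},{"tx":0,"ty":0,"tz":0.001,"roll":0,"gripper":0.01},{"tx":0,"ty":0,"tz":0.001,"roll":0,"gripper":0.01},{"tx":0,"ty":0,"tz":0.001,"roll":0,"gripper":0.01},{"tx":0,"ty":0,"tz":0.001,"roll":0,"gripper":0.01},{"tx":0,"ty":0,"tz":0.001,"roll":0,"gripper":0.01},{"tx":0,"ty":0,"tz":0.001,"roll":0,"gripper":0.01},{"tx":0,"ty":0,"tz":0,"roll":0,"gripper":0.01},{"tx":0,"ty":0,"tz":0,"roll":0,"gripper":0.01}]'

```text
time: 26.95
position: [0.6095, 0.0775, 0.1741]
eef_rot: [1.495, 2.763, 0.0]
force: [0.0, 0.8, -3.2]
finger_gap: 0.167
```

```bash
python3 st.py .6094 .0775 .163
```

```text
t 26.95 p [0.6095 0.0775 0.1741] yaw_y 33.17 z [ 0.0001  0.0001 -1.    ] j6 -0.545 F [ 0.0338  0.7891 -3.1709] T [-0.0483  0.0008 -0.005 ] gap 0.0157
tool delta [ 0.0001 -0.0001  0.0111]
```

Emit:
apply_moves --plan '[{"tx":0,"ty":0,"tz":0.001,"roll":0,"gripper":0.01},{"tx":0,"ty":0,"tz":0.001,"roll":0,"gripper":0.01},{"tx":0,"ty":0,"tz":0.001,"roll":0,"gripper":0.01},{"tx":0,"ty":0,"tz":0.001,"roll":0,"gripper":0.01},{"tx":0,"ty":0,"tz":0.001,"roll":0,"gripper":0.01},{"tx":0,"ty":0,"tz":0.001,"roll":0,"gripper":0.01},{"tx":0,"ty":0,"tz":0.001,"roll":0,"gripper":0.01},{"tx":0,"ty":0,"tz":0.001,"roll":0,"gripper":0.01},{"tx":0,"ty":0,"tz":0.001,"roll":0,"gripper":0.01},{"tx":0,"ty":0,"tz":0.001,"roll":0,"gripper":0.01}]'

```text
time: 28.2
position: [0.6095, 0.0775, 0.164]
eef_rot: [1.495, 2.763, 0.0]
force: [0.2, -0.1, -3.9]
finger_gap: 0.168
```

```bash
python3 avg.py 8
```

```text
t 28.2 p [0.6095 0.0775 0.164 ] yaw_y 33.17 z [ 0.0001  0.0001 -1.    ] j6 -0.545 F [ 0.1835 -0.1142 -3.8639] T [-0.0441 -0.0011  0.0163] gap 0.0158
Tz [ 0.0163 -0.002   0.0387  0.0257 -0.0362  0.038   0.0384 -0.0007] mean 0.0148 F [ 0.4119 -0.1241 -4.0098]
```

Emit:
apply_moves --plan '[{"tx":0,"ty":0,"tz":0.0006,"roll":0.04,"gripper":0.01},{"tx":0,"ty":0,"tz":0.0006,"roll":0.04,"gripper":0.01},{"tx":0,"ty":0,"tz":0.0002,"roll":0.04,"gripper":0.01},{"tx":0,"ty":0,"tz":0,"roll":0.04,"gripper":0.01},{"tx":0,"ty":0,"tz":0,"roll":0.02,"gripper":0.01},{"tx":0,"ty":0,"tz":0,"roll":0.02,"gripper":0.01},{"tx":0,"ty":0,"tz":0,"roll":0.02,"gripper":0.01},{"tx":0,"ty":0,"tz":0,"roll":0,"gripper":0.01},{"tx":0,"ty":0,"tz":0,"roll":0,"gripper":0.01},{"tx":0,"ty":0,"tz":0,"roll":0,"gripper":0.01}]'

```text
time: 29.8
position: [0.6098, 0.0774, 0.1635]
eef_rot: [1.789, 2.581, 0.001]
force: [-1.0, -1.5, 5.2]
finger_gap: 0.169
```

```bash
python3 avg.py 14
```

```text
t 29.8 p [0.6098 0.0774 0.1635] yaw_y 20.57 z [ 0.0013 -0.0002 -1.    ] j6 -0.325 F [-1.0389 -1.5266  5.2458] T [-0.45    0.3416  0.1675] gap 0.0159
Tz [0.1675 0.1462 0.1218 0.1177 0.1515 0.1422 0.1702 0.1086 0.1311 0.1743
 0.1749 0.1361 0.2053 0.1316] mean 0.1485 F [-1.1172 -1.3846  5.207 ]
```

Emit:
apply_moves --plan '[{"tx":0,"ty":0,"tz":0,"roll":0.02,"gripper":0.01},{"tx":0,"ty":0,"tz":0.0001,"roll":0.02,"gripper":0.01},{"tx":0,"ty":0,"tz":0,"roll":0.02,"gripper":0.01},{"tx":0,"ty":0,"tz":0.0001,"roll":0.02,"gripper":0.01},{"tx":0,"ty":0,"tz":0,"roll":0.02,"gripper":0.01},{"tx":0,"ty":0,"tz":0,"roll":0.02,"gripper":0.01},{"tx":0,"ty":0,"tz":0,"roll":0,"gripper":0.01},{"tx":0,"ty":0,"tz":0,"roll":0,"gripper":0.01},{"tx":0,"ty":0,"tz":0,"roll":0,"gripper":0.01},{"tx":0,"ty":0,"tz":0,"roll":0,"gripper":0.01}]'

```text
time: 31.7
position: [0.6098, 0.0774, 0.1633]
eef_rot: [1.94, 2.47, 0.001]
force: [-2.0, -0.8, 6.0]
finger_gap: 0.166
```

```bash
python3 avg.py 14
```

```text
t 31.7 p [0.6098 0.0774 0.1633] yaw_y 13.69 z [ 0.0012 -0.0001 -1.    ] j6 -0.205 F [-1.9964 -0.7961  5.9535] T [-0.4126  0.3582  0.2031] gap 0.0156
Tz [0.2031 0.1717 0.1523 0.2058 0.1114 0.1587 0.1778 0.1371 0.1714 0.1646
 0.1793 0.1366 0.1564 0.1618] mean 0.1634 F [-1.17   -1.421   5.2991]
```

Emit:
apply_moves --plan '[{"tx":0,"ty":0,"tz":0,"roll":0.025,"gripper":0.01},{"tx":0,"ty":0,"tz":0.0001,"roll":0.025,"gripper":0.01},{"tx":0,"ty":0,"tz":0,"roll":0.025,"gripper":0.01},{"tx":0,"ty":0,"tz":0.0001,"roll":0.025,"gripper":0.01},{"tx":0,"ty":0,"tz":0,"roll":0.025,"gripper":0.01},{"tx":0,"ty":0,"tz":0.0001,"roll":0.025,"gripper":0.01},{"tx":0,"ty":0,"tz":0,"roll":0.025,"gripper":0.01},{"tx":0,"ty":0,"tz":0,"roll":0,"gripper":0.01},{"tx":0,"ty":0,"tz":0,"roll":0,"gripper":0.01},{"tx":0,"ty":0,"tz":0,"roll":0,"gripper":0.01}]'

```text
time: 33.6
position: [0.6098, 0.0774, 0.163]
eef_rot: [2.149, 2.291, 0.001]
force: [-1.5, -1.1, 4.9]
finger_gap: 0.17
```

```bash
python3 avg.py 14
```

```text
t 33.6 p [0.6098 0.0774 0.163 ] yaw_y 3.67 z [ 0.0012 -0.0001 -1.    ] j6 -0.03 F [-1.5031 -1.086   4.9339] T [-0.419   0.4455  0.1373] gap 0.016
Tz [0.1373 0.1755 0.1282 0.2256 0.1794 0.1492 0.1534 0.1681 0.2259 0.1404
 0.1777 0.2034 0.1943 0.2158] mean 0.1767 F [-1.4984 -1.5517  5.483 ]
```

Emit:
apply_moves --plan '[{"tx":0,"ty":0,"tz":0,"roll":0.0375,"gripper":0.01},{"tx":0,"ty":0,"tz":0.0001,"roll":0.0375,"gripper":0.01},{"tx":0,"ty":0,"tz":0,"roll":0.0375,"gripper":0.01},{"tx":0,"ty":0,"tz":0.0002,"roll":0.0375,"gripper":0.01},{"tx":0,"ty":0,"tz":0,"roll":0.0375,"gripper":0.01},{"tx":0,"ty":0,"tz":0.0002,"roll":0.0375,"gripper":0.01},{"tx":0,"ty":0,"tz":0,"roll":0.0375,"gripper":0.01},{"tx":0,"ty":0,"tz":0,"roll":0,"gripper":0.01},{"tx":0,"ty":0,"tz":0,"roll":0,"gripper":0.01},{"tx":0,"ty":0,"tz":0,"roll":0,"gripper":0.01}]'

```text
time: 35.5
position: [0.6098, 0.0774, 0.1626]
eef_rot: [2.43, 1.99, 0.001]
force: [-0.4, -1.2, 5.1]
finger_gap: 0.164
```

```bash
python3 avg.py 16
```

```text
t 35.5 p [0.6098 0.0774 0.1626] yaw_y -11.36 z [ 0.0012 -0.0001 -1.    ] j6 0.233 F [-0.4335 -1.178   5.108 ] T [-0.46    0.4238  0.2239] gap 0.0154
Tz [0.2239 0.2085 0.1945 0.2172 0.232  0.1923 0.2118 0.2575 0.2163 0.212
 0.2173 0.2092 0.2413 0.2837 0.1842 0.2434] mean 0.2216 F [-1.4271 -1.6865  5.629 ]
```

Emit:
apply_moves --plan '[{"tx":0,"ty":0,"tz":0,"roll":0.025,"gripper":0.01},{"tx":0,"ty":0,"tz":0.0001,"roll":0.025,"gripper":0.01},{"tx":0,"ty":0,"tz":0,"roll":0.025,"gripper":0.01},{"tx":0,"ty":0,"tz":0.0001,"roll":0.025,"gripper":0.01},{"tx":0,"ty":0,"tz":0,"roll":0.025,"gripper":0.01},{"tx":0,"ty":0,"tz":0.0001,"roll":0.025,"gripper":0.01},{"tx":0,"ty":0,"tz":0,"roll":0.025,"gripper":0.01},{"tx":0,"ty":0,"tz":0,"roll":0,"gripper":0.01},{"tx":0,"ty":0,"tz":0,"roll":0,"gripper":0.01},{"tx":0,"ty":0,"tz":0,"roll":0,"gripper":0.01}]'

```text
time: 37.5
position: [0.6098, 0.0775, 0.1623]
eef_rot: [2.594, 1.77, 0.002]
force: [-1.4, -0.5, 5.2]
finger_gap: 0.17
```

```bash
python3 avg.py 24
```

```text
t 37.5 p [0.6098 0.0775 0.1623] yaw_y -21.38 z [ 0.0013 -0.0001 -1.    ] j6 0.407 F [-1.4452 -0.529   5.1995] T [-0.4278  0.481   0.2135] gap 0.016
Tz [0.2135 0.2212 0.2347 0.2241 0.2464 0.2733 0.2518 0.3049 0.2228 0.2601
 0.2565 0.2694 0.2768 0.2452 0.2242 0.2481 0.2922 0.2402 0.2138 0.2095
 0.2878 0.2442 0.2825 0.2271] mean 0.2488 F [-1.5995 -1.4687  5.7393]
```

About 70 N of squeeze (paused torque 0.249 raw, 0.118 raw before contact). Unloading within the play, then letting go.

Emit:
apply_moves --plan '[{"tx":0,"ty":0,"tz":0,"roll":-0.04,"gripper":0.01},{"tx":0,"ty":0,"tz":-0.0003,"roll":-0.05,"gripper":0.01},{"tx":0,"ty":0,"tz":-0.0002,"roll":-0.03,"gripper":0.01},{"tx":0,"ty":0,"tz":0,"roll":0,"gripper":0.01},{"tx":0,"ty":0,"tz":0,"roll":0,"gripper":0.01},{"tx":0,"ty":0,"tz":0,"roll":0,"gripper":0.01},{"tx":0,"ty":0,"tz":0,"roll":0,"gripper":0.01},{"tx":0,"ty":0,"tz":0,"roll":0,"gripper":0.01},{"tx":0,"ty":0,"tz":0,"roll":0,"gripper":0.01},{"tx":0,"ty":0,"tz":0,"roll":0,"gripper":0.01}]'

```text
time: 39.9
position: [0.6098, 0.0775, 0.1624]
eef_rot: [2.485, 1.922, 0.001]
force: [-0.6, -1.4, 4.7]
finger_gap: 0.165
```

```bash
python3 avg.py 6
```

```text
t 39.9 p [0.6098 0.0775 0.1624] yaw_y -14.55 z [ 0.0009  0.0001 -1.    ] j6 0.288 F [-0.599  -1.446   4.7054] T [-0.4114  0.3366 -0.0168] gap 0.0155
Tz [-0.0168 -0.0517  0.0026 -0.0434 -0.0188  0.0041] mean -0.0207 F [-0.6337 -1.3253  5.0625]
```

Emit:
apply_moves --plan '[{"tx":0,"ty":0,"tz":0,"roll":0,"gripper":0.03},{"tx":0,"ty":0,"tz":0,"roll":0,"gripper":0.05},{"tx":0,"ty":0,"tz":0,"roll":0,"gripper":0.06},{"tx":0,"ty":0,"tz":0,"roll":0,"gripper":0.06},{"tx":0,"ty":0,"tz":0,"roll":0,"gripper":0.06},{"tx":0,"ty":0,"tz":-0.01,"roll":0,"gripper":0.06},{"tx":0,"ty":0,"tz":-0.02,"roll":0,"gripper":0.06},{"tx":0,"ty":0,"tz":-0.03,"roll":0,"gripper":0.06},{"tx":0,"ty":0,"tz":-0.04,"roll":0,"gripper":0.06},{"tx":0,"ty":0,"tz":-0.04,"roll":0,"gripper":0.06}]'

```text
time: 41.4
position: [0.6094, 0.0775, 0.304]
eef_rot: [2.484, 1.922, 0.001]
force: [-0.1, -0.1, 0.4]
finger_gap: 0.637
```

```bash
python3 - <<'E'
from st import *
import cv2
st()
cs=[]
for n in("side","top"):
    im=arm.grab_frame(n)["frame"][:,:,::-1]
    c=im[120:270,310:450] if n=="side" else im[80:230,200:340]
    cs.append(cv2.resize(c,None,fx=2.8,fy=2.8,interpolation=cv2.INTER_CUBIC))
cv2.imwrite("pics/fin.png",np.hstack(cs)[:, :800])
E
```

```text
t 41.4 p [0.6094 0.0775 0.304 ] yaw_y -14.53 z [ 0.001   0.0001 -1.    ] j6 0.288 F [-0.0555 -0.1233  0.3809] T [-0.0318  0.0929  0.011 ] gap 0.0599
```

View pics/fin.png

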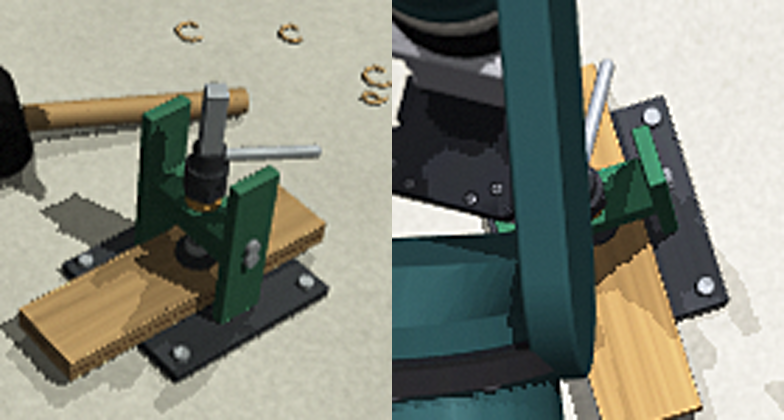

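```bash
python3 - <<'E'
from h import *
for z in(.195,.2,.205): print(z,proj("side",[[.609,.0772,z]]))
from bench import arm
arm.grab_frame("side"); arm.close_job(); print("closed")
E
```

```text
0.195 [[385.93354987 153.79538189]]
0.2 [[386.16107145 151.77192903]]
0.205 [[386.39047624 149.73166193]]
the job is handed in; nothing more can be done
closed
```

I took the socket key off its stand, fitted it over the hex screw of the small green press, and tightened in two clockwise swings. Between them I lifted the key about 22 mm and re-fitted it 60° back. The key is left standing on the screw, released, and the job is handed in at about 41.5 s on the robot's clock.

**Squeeze:** The paused torque averaged 0.249 N m over 24 readings. Before the pad touched the board it was about 0.12 N m. The difference works out to about 66–70 N. The readings scatter by about 0.03 N m and the zero point drifts by about ±0.02 N m, so anything from roughly 60 to 88 N is possible. That is still inside the 50–95 N window.

**Seating:** After letting go, the key stands upright. Its stem top appears at the height expected for a fully seated key, about 0.199–0.200 m. Before release it was resting on the screw's nose with about 8 N.

**Other limits:**
- **First fit:** it touched the screw's edge about 1 mm off centre, with small side forces of about 5 N. I corrected this by feel.
- **Forces:** the measured forces stayed below about 10 N wherever I read them, which was between moves rather than continuously.
- **Side bar:** it stayed at least 7° short of the point where it meets the uprights, by measured angle.
- **Bystanders:** the planned paths stayed clear of the mallet, tin and offcut, but I did not measure their positions again at the end.

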